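# Shut the square biscuit hopper's gate onto its catch

## Robot

A 6-joint arm with a two-finger parallel gripper is mounted at the origin on the work surface. World frame = base frame: x ahead of the robot, y to its left, z up, the work surface at z = 0. Lengths are in m, angles in rad, forces in N, time in s.
With the tool pointing down it reaches from about 0.275 to 0.725 m from the base axis. Payload 5.6 kg.
Tool frame: the origin (TCP) lies at the very end of the fingers, on their centre line; the grasp point (between the pads) lies robot.grasp_offset behind it (robot.grasp_offset is the distance from the TCP to the grasp point, in m); z points along the fingers, y is the direction in which the jaws open and shut (so a half turn about z gives the same grasp; the last joint's range is limited). The gripper opens to 85 mm and grips with 20 to 120 N. Pads are 22 mm wide; open, the fingers measure 114 mm over their backs; the gripper's body (76 mm by 85 mm) begins 54 mm behind the grasp point. The pads swing forward as they close: fully open they stand 13 mm farther back than shut.
Start: joints at [1.524, 0.255, 0.108, 0, -1.424, -0.285], TCP at [0.179, 0.52, 0.231] pointing down, gripper open.
Joint ranges: [-2.95, 2.95], [-1.21, 1.97], [-1.09, 1.5], [-2.87, 1.71], [-2.94, -0.07], [-3.05, 3.05]. Speed limits (rad/s): [2.57, 2.57, 3.14, 3.14, 3.14, 3.14].

## Interface

Orientations are given as a unit quaternion [x, y, z, w].
In Python, from station import robot gives the robot as it stands.
- The arm moves only by the shell command python3 -m inch 'ROWS' [FORCE]. ROWS is JSON, a list of rows, each an object of numbers: "claw": the opening, from 0 (shut) to 1 (fully open); "dx", "dy", "dz": the shift along the tool's x, y, z in cm; "spin": the turn about the tool's z in rad. In form: [{"claw": .., "dx": .., "dy": .., "dz": .., "spin": ..}, ...]. A call has 1 to 12 rows; each row is the pose to reach, as a shift and turn from the pose commanded when the call began, along the tool's axes at that moment; what a row does not reach only later rows make up. A row lasts 1/8 s, in which the tool goes at most 62.5 mm and 10.7 degrees, less where a joint would pass 70% of its speed; a pose out of reach is approached as far as the arm can. A call with a gripper value outside its range is refused whole. The fingers move at their own pace and stop on an object; FORCE is the grip in N (left out, the last holds). Time passes only in rows, so rows that repeat a pose let the fingers close. It gives the time, the measured TCP pose, the force and the opening at its end, in the units of the state.
- robot.get_obs(): the state, without advancing time (a new reading comes with each control period).
- robot.camera(name): name is "side" or "top" or "wrist"; returns the picture (420x560x3 uint8, red, green, blue); there is no depth.
- robot.camera_info(name): a dict with "vertical_fov" (degrees; the focal length in pixels is half the picture's height over the tangent of half this angle, whatever the lens; pixels are square), "cx", "cy" (the principal point, pixels), "extrinsics" (4x4, takes a point from world to camera coordinates). Camera axes: x right, y down, z forward; pixel columns grow to the right and rows downward; lengths in m; the calibration is good to about 2 mm. A picture is of the moment at which its call begins: read the wrist's pose just before it. camera_info takes no time and is no camera call; for the wrist camera it gives the pose at the moment of the call.
- robot.close_job(): hands the job in, once; it reports no verdict.
The state is a dict: "t": time; "qpos": joint angles; "qvel": joint speeds; "effort": joint torques, N m; "tcp_pos": TCP position; "ee_rot": TCP orientation; "contact_force": force on the tool from outside, world axes, zero at the start; "wrist_torque": the same for the moment, N m; "opening": finger opening in m.
Only numpy, scipy, OpenCV 4.12 (cv2) and the standard library are available. Lean on these libraries where they do the work, as an engineer would, in place of code of your own. Each camera call takes 0.05 s, during which the arm holds its last target.

## Task

The square hopper's biscuit dispenser is to be refilled: push its sliding gate fully home, until the spring catch clicks out behind it, and leave it latched. Leave the round hopper's gate as it is, open.

Things in the scene. Friction and masses are not known exactly. Their poses are not given: they have to be found in the camera images.
- square_tab (a point): Centre of the outer face of the push tab of the gate to shut, on the fixed steel dispenser with the SQUARE 110 mm hopper; 115 mm above the counter. Tab: upright plate 40 mm wide (y), 8 thick (x), top at 138 mm; a 114 mm cross bar along its foot, top at 98 mm, outer face flush. x points level to the hopper: push that way. Hopper wall 90 mm beyond this point when shut, top at 199 mm.
- square_gate (a joint): How far the square hopper's gate is open, m: 0 = fully home on its stop, 0.09 = drawn out; starts 0.055 to 0.085. About 5 N of sliding friction, a few N more to ride past the catch; stays where left. It meets the catch at about 0.05; below 0.010 the catch clicks out behind the cross bar. Free space above the rails (top 83 mm) behind the tab.
- square_catch (a joint): How far the square dispenser's spring catch is pushed in, m: 0 = sprung out (at the start, and latched), about 0.013 while the gate's cross bar rides over it. A small bevelled brass bolt in a dark housing (top 98 mm above the counter) on the gate's -y side, 44 to 93 mm sideways from the tab's centre line, the nose 10 mm behind where the tab's outer face ends when shut.
- round_tab (a point): The same point on the tab of the other dispenser, which is alike but has a ROUND hopper (114 mm across); its gate stands open too and is to be left alone. The two dispensers stand side by side with their tabs towards the robot, either one on the left.

How it is judged:
By the outcome, as a careful person would: the job done as asked, in the order asked, and still so for the second after the job is handed in, with the robot touching nothing.
It also fails if it takes over 29 s, if anything falls off the work surface, if the arm or the gripper's body presses on something with over 40 N, if the wrist force passes 120 N, or if a joint passes its speed limit or range.

## Working session

There is one attempt and no reset: what is moved stays moved. The work goes in short steps, Python scripts to look and compute and a shell command to move; the robot and the scene stay as the last step left them, time stands still between calls to the robot, and variables do not carry over. Pictures are saved under pics/ and viewed, and the job is handed in when it is done.

```bash
mkdir -p pics; ls; python3 - <<'E'
from station import robot
import cv2
o=robot.get_obs(); print(o['t'],o['tcp_pos'],o['ee_rot'],o['opening'],robot.grasp_offset)
for n in("side","top"):
    im=robot.camera(n); cv2.imwrite(f"pics/{n}0.png",im[:,:,::-1]); i=robot.camera_info(n); print(n,i)
E
```

```text
pics
0.0 [0.17891842 0.51954315 0.23036274] [ 9.86265740e-01 -1.65163261e-01 -1.36506313e-04  9.83736340e-04] 0.08560108064725763 0.0187
side {'vertical_fov': 55.547276449672516, 'cx': 277.2872674833904, 'cy': 208.3111336998372, 'extrinsics': array([[ 0.72819   , -0.68520106, -0.01545409, -0.44290722],
       [-0.4495037 , -0.46044075, -0.76546766,  0.3612108 ],
       [ 0.51738357,  0.56435257, -0.64328876,  0.49612833],
       [ 0.        ,  0.        ,  0.        ,  1.        ]])}
top {'vertical_fov': 54.87558958853959, 'cx': 280.0033634175194, 'cy': 210.95497854506365, 'extrinsics': array([[-1.59510222e-02, -9.99868593e-01, -2.89156052e-03,
        -1.05550720e-03],
       [-9.86264464e-01,  1.62093612e-02, -1.64376590e-01,
         6.05253821e-01],
       [ 1.64401860e-01,  2.29868757e-04, -9.86393418e-01,
         7.38576154e-01],
       [ 0.00000000e+00,  0.00000000e+00,  0.00000000e+00,
         1.00000000e+00]])}
```

View pics/side0.png

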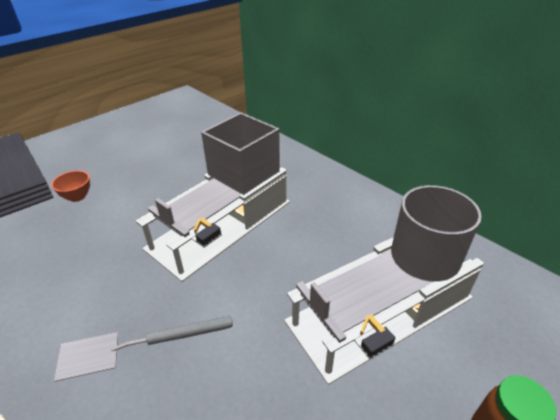

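View pics/top0.png

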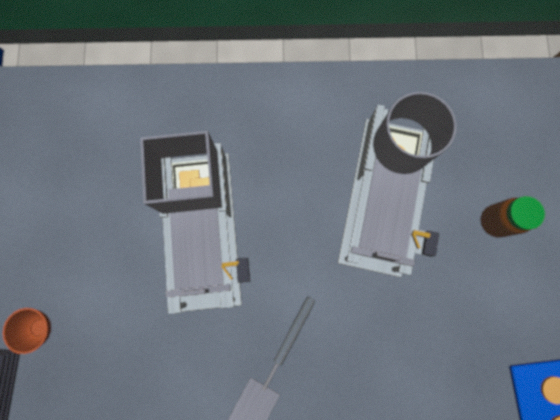

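```bash
python3 - <<'E'
import cv2
a=cv2.imread("pics/top0.png"); cv2.imwrite("pics/top0z.png",cv2.resize(a[220:320,145:265],None,fx=6,fy=6,interpolation=cv2.INTER_CUBIC))
a=cv2.imread("pics/side0.png"); cv2.imwrite("pics/side0z.png",cv2.resize(a[110:280,135:300],None,fx=3.5,fy=3.5,interpolation=cv2.INTER_CUBIC))
E
```

```text
(no output)
```

View pics/top0z.png

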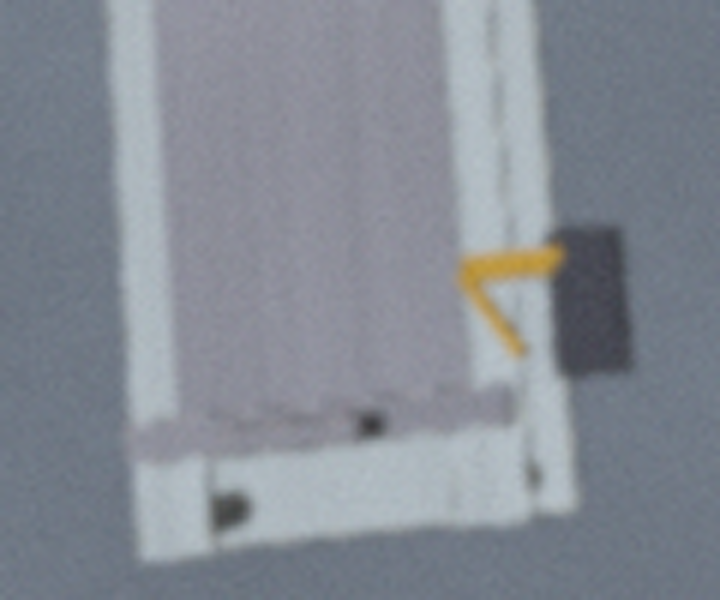

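View pics/side0z.png

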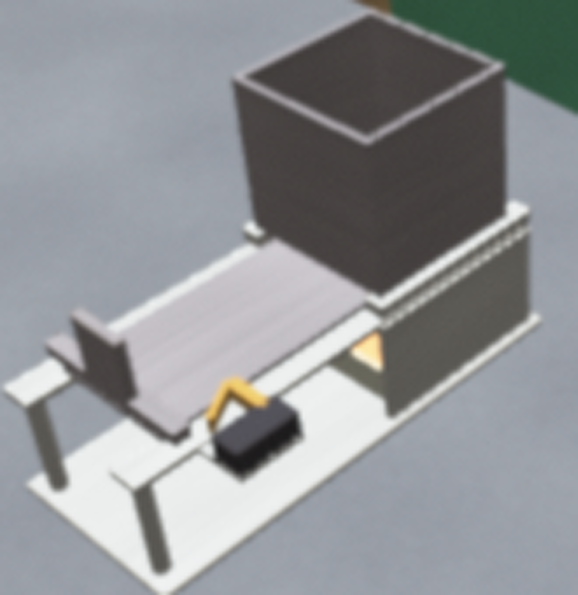

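```bash
cat > h.py <<'E'
import numpy as np
from station import robot
def cam(n):
    i=robot.camera_info(n);E=np.array(i['extrinsics']);f=210/np.tan(np.radians(i['vertical_fov'])/2)
    return E,f,i['cx'],i['cy']
def ray(n,u,v):
    E,f,cx,cy=cam(n);R=E[:3,:3];return -R.T@E[:3,3],R.T@np.array([(u-cx)/f,(v-cy)/f,1])
def onz(n,u,v,z):
    c,d=ray(n,u,v);return c+d*(z-c[2])/d[2]
def proj(n,p):
    E,f,cx,cy=cam(n);q=E[:3,:3]@p+E[:3,3];return cx+f*q[0]/q[2],cy+f*q[1]/q[2]
E
python3 - <<'E'
from h import *
np.set_printoptions(precision=4,suppress=True)
print(ray("top",280,210)[0],ray("side",280,210)[0])
S=lambda x,y,z:print('side',(x,y),onz("side",135+x/3.5,110+y/3.5,z))
T=lambda x,y,z:print('top',(x,y),onz("top",145+x/6,220+y/6,z))
print("tab top outer corners");S(72,320,.138);S(118,348,.138)
print("bar ends top outer");S(48,348,.098);S(180,438,.098)
print("top view bar outer lower");T(140,460,.090);T(517,425,.090);
print("bar upper(inner) edge");T(135,425,.098);T(512,388,.098)
print("gate plate sides upper/lower");T(160,0,.083);T(180,400,.083);T(445,0,.083);T(470,380,.083)
print("rail outer edges");T(110,0,.083);T(137,555,.083);T(535,0,.083);T(577,510,.083)
print("hopper")
for p in((142,137),(208,132),(220,208),(147,212)):print(onz("top",*p,.199))
for p in((238,78),(372,13),(503,66),(368,140)):S(*p,.199)
print('nose top');T(462,270,.098)
print('tabtop');T(370,410,.138)
o=robot.get_obs();print(o['contact_force'])
from scipy.spatial.transform import Rotation as Ro
print(Ro.from_quat(o['ee_rot']).as_matrix())
E
```

```text
[ 0.4755 -0.011   0.828 ] [ 0.2282 -0.4172  0.5888]
tab top outer corners
side (72, 320) [0.4465 0.1462 0.138 ]
side (118, 348) [0.4517 0.1099 0.138 ]
bar ends top outer
side (48, 348) [0.4438 0.1837 0.098 ]
side (180, 438) [0.4563 0.0724 0.098 ]
top view bar outer lower
top (140, 460) [0.4464 0.1913 0.09  ]
top (517, 425) [0.4549 0.0789 0.09  ]
bar upper(inner) edge
top (135, 425) [0.4569 0.1908 0.098 ]
top (512, 388) [0.4659 0.0795 0.098 ]
gate plate sides upper/lower
top (160, 0) [0.5859 0.1911 0.083 ]
top (180, 400) [0.4637 0.1816 0.083 ]
top (445, 0) [0.5845 0.1026 0.083 ]
top (470, 380) [0.4683 0.094  0.083 ]
rail outer edges
top (110, 0) [0.5862 0.2066 0.083 ]
top (137, 555) [0.4183 0.1933 0.083 ]
top (535, 0) [0.584  0.0747 0.083 ]
top (577, 510) [0.4294 0.0617 0.083 ]
hopper
[0.7061 0.2118 0.199 ]
[0.7128 0.1044 0.199 ]
[0.5866 0.0838 0.199 ]
[0.5821 0.1989 0.199 ]
side (238, 78) [0.5967 0.1976 0.199 ]
side (372, 13) [0.701  0.2057 0.199 ]
side (503, 66) [0.7123 0.102  0.199 ]
side (368, 140) [0.6072 0.0945 0.199 ]
nose top
top (462, 270) [0.5008 0.0945 0.098 ]
tabtop
top (370, 410) [0.461  0.1142 0.138 ]
[-0.0384  0.0909 -0.1675]
[[ 0.9454 -0.3258 -0.0005]
 [-0.3258 -0.9454 -0.0016]
 [ 0.0001  0.0017 -1.    ]]
```

```bash
python3 -m inch '[{"claw":0,"dx":34.2,"dy":29.8,"dz":0,"spin":-0.41},{"claw":0,"dx":34.2,"dy":29.8,"dz":0,"spin":-0.41},{"claw":0,"dx":34.2,"dy":29.8,"dz":0,"spin":-0.41},{"claw":0,"dx":34.2,"dy":29.8,"dz":0,"spin":-0.41},{"claw":0,"dx":34.2,"dy":29.8,"dz":0,"spin":-0.41},{"claw":0,"dx":34.2,"dy":29.8,"dz":0,"spin":-0.41},{"claw":0,"dx":34.2,"dy":29.8,"dz":0,"spin":-0.41},{"claw":0,"dx":34.2,"dy":29.8,"dz":0,"spin":-0.41},{"claw":0,"dx":34.2,"dy":29.8,"dz":0,"spin":-0.41},{"claw":0,"dx":34.2,"dy":29.8,"dz":0,"spin":-0.41},{"claw":0,"dx":34.2,"dy":29.8,"dz":0,"spin":-0.41}]' 40
python3 - <<'E'
from h import *
import cv2
np.set_printoptions(precision=4,suppress=True)
o=robot.get_obs();print(o['t'],o['tcp_pos'],o['opening'],o['contact_force'])
from scipy.spatial.transform import Rotation as Ro
print(Ro.from_quat(o['ee_rot']).as_matrix())
print(robot.camera_info('wrist'))
W=robot.camera("wrist");cv2.imwrite("pics/w1.png",W[:,:,::-1])
W=robot.camera("side");cv2.imwrite("pics/s1.png",W[:,:,::-1])
print(proj("side",o['tcp_pos']))
for p in ([.450,.131,.138],[.450,.131,.098],[.4465,.1462,.138],[.4517,.1099,.138]): print(proj('wrist',np.array(p)))
E
```

```text
t: 1.48
tcp_pos: [0.4051, 0.1276, 0.2312]
ee_rot: [0.999, 0.04, -0.0, -0.0]
contact_force: [0.5, -0.3, 0.2]
opening: -0.0001
1.475 [0.4051 0.1276 0.2312] -0.00012125880012623223 [ 0.5321 -0.3397  0.2392]
[[ 0.9968  0.0797 -0.0001]
 [ 0.0797 -0.9968  0.0001]
 [-0.0001 -0.0001 -1.    ]]
{'vertical_fov': 58.21506960174239, 'cx': 276.63855231759914, 'cy': 206.82196844377927, 'extrinsics': array([[ 0.0803, -0.9968, -0.0002,  0.0941],
       [-0.9555, -0.0771,  0.2846,  0.3592],
       [-0.2837, -0.0227, -0.9586,  0.4964],
       [ 0.    ,  0.    ,  0.    ,  1.    ]])}
(np.float64(125.78541524168745), np.float64(172.41166051902204))
(np.float64(275.87862958252197), np.float64(139.65784356754352))
(np.float64(275.9970572623404), np.float64(133.34520325958107))
(np.float64(251.0281335872752), np.float64(143.34390403238461))
(np.float64(310.06465433029945), np.float64(139.65864850574002))
```

View pics/w1.png

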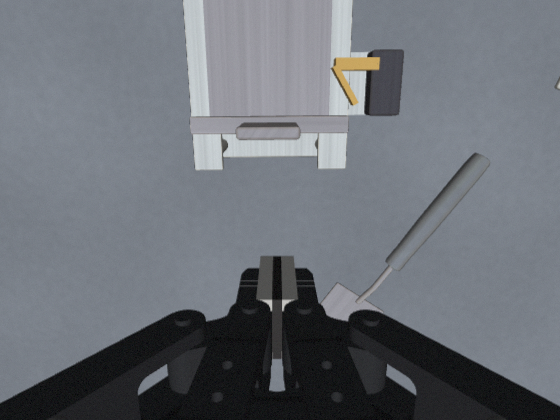

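View pics/s1.png

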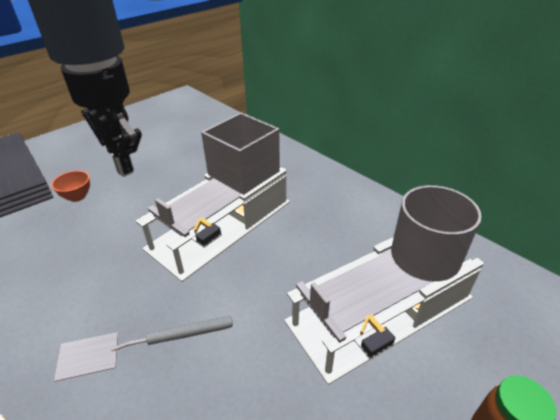

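The wrist view shows the tab's outer top edge at row 139, columns 236–299, with the bar spanning 190–348. The yaw is aligned, but the centre line is about 8 px (5 mm) to the left of where the side view put it. The top view agrees with this, so I'll shift 5 mm and descend.

```bash
python3 -m inch '[{"claw":0,"dx":0,"dy":-0.5,"dz":5},{"claw":0,"dx":0,"dy":-0.5,"dz":9},{"claw":0,"dx":0,"dy":-0.5,"dz":13.5},{"claw":0,"dx":0,"dy":-0.5,"dz":13.5},{"claw":0,"dx":1.5,"dy":-0.5,"dz":13.5},{"claw":0,"dx":1.5,"dy":-0.5,"dz":13.5}]'
python3 - <<'E'
from h import *
import cv2
o=robot.get_obs();print(o['contact_force'])
W=robot.camera("wrist");cv2.imwrite("pics/w2.png",W[:,:,::-1])
W=robot.camera("side");cv2.imwrite("pics/s2.png",cv2.resize(W[110:280,100:300,::-1],None,fx=3.5,fy=3.5))
E
```

```text
[-0.33354018 -0.20195208  1.1235085 ]invalid input at $[0]: expected keys claw, dx, dy, dz, spin
```

View pics/w2.png

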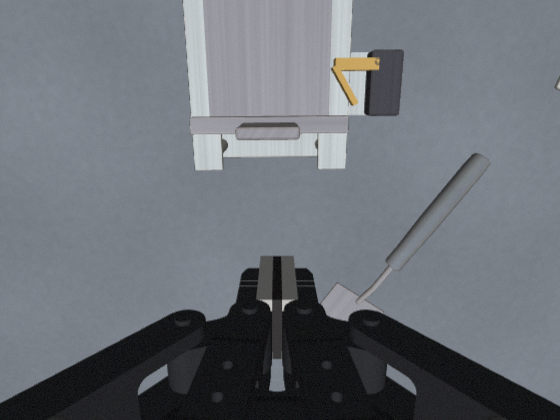

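View pics/s2.png

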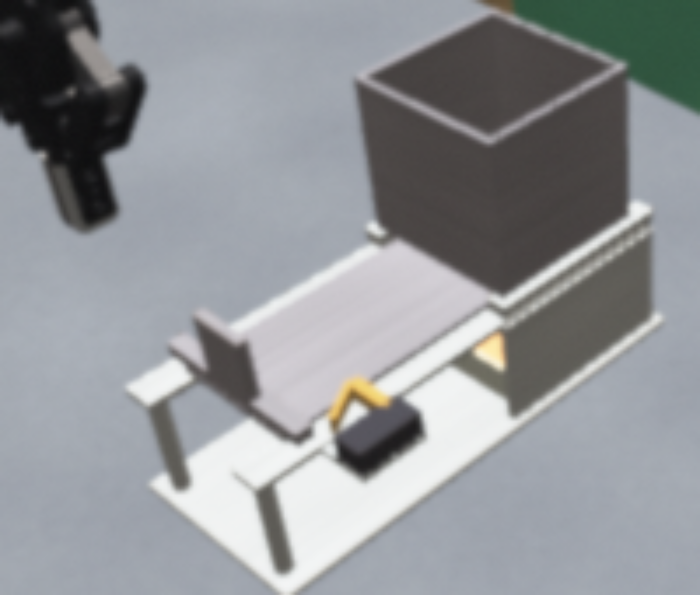

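The move was refused because every row needs all five keys, so nothing has moved. I'll repeat it with "spin" included.

```bash
python3 -m inch '[{"claw":0,"dx":0,"dy":-0.5,"dz":5,"spin":0},{"claw":0,"dx":0,"dy":-0.5,"dz":9,"spin":0},{"claw":0,"dx":0,"dy":-0.5,"dz":13.5,"spin":0},{"claw":0,"dx":0,"dy":-0.5,"dz":13.5,"spin":0},{"claw":0,"dx":1.5,"dy":-0.5,"dz":13.5,"spin":0},{"claw":0,"dx":1.5,"dy":-0.5,"dz":13.5,"spin":0}]'
python3 - <<'E'
from h import *
import cv2
o=robot.get_obs();print(o['contact_force'])
W=robot.camera("wrist");cv2.imwrite("pics/w3.png",W[:,:,::-1])
W=robot.camera("side");cv2.imwrite("pics/s3.png",cv2.resize(W[110:280,100:300,::-1],None,fx=3.5,fy=3.5))
E
```

```text
t: 2.42
tcp_pos: [0.4226, 0.1341, 0.0983]
ee_rot: [0.999, 0.039, 0.002, -0.001]
contact_force: [-0.5, 0.7, -0.4]
opening: -0.0003
[-0.52928066  0.72177161 -0.4150548 ]
```

View pics/w3.png

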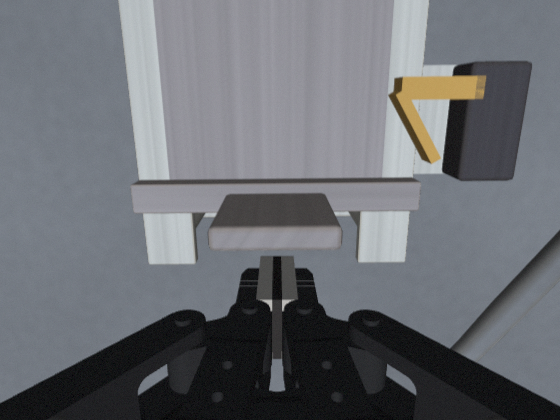

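View pics/s3.png

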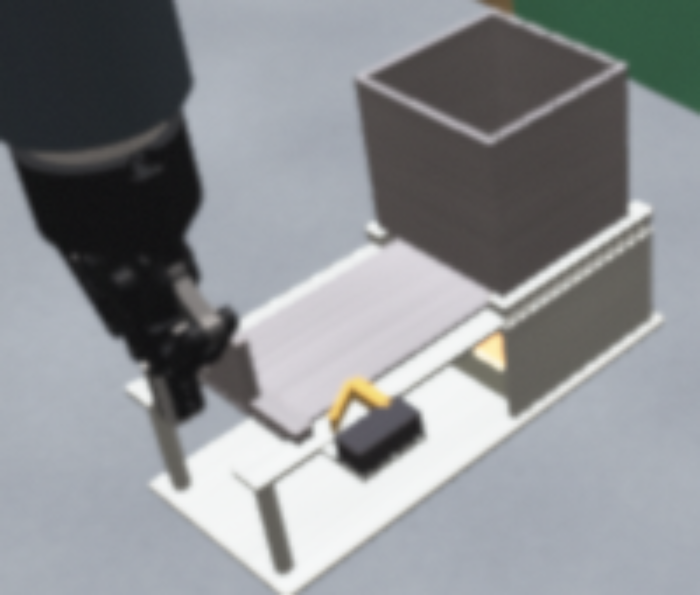

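The fingers are centred on the tab (columns 212–340, fingers at 277) and just in front of it. Next I push partway.

```bash
python3 -m inch '[{"claw":0,"dx":1,"dy":0,"dz":0.2,"spin":0},{"claw":0,"dx":2,"dy":0,"dz":0.2,"spin":0},{"claw":0,"dx":3,"dy":0,"dz":0.2,"spin":0},{"claw":0,"dx":4,"dy":0,"dz":0.2,"spin":0},{"claw":0,"dx":4.8,"dy":0,"dz":0.2,"spin":0},{"claw":0,"dx":5.6,"dy":0,"dz":0.2,"spin":0},{"claw":0,"dx":6.2,"dy":0,"dz":0.2,"spin":0},{"claw":0,"dx":6.2,"dy":0,"dz":0.2,"spin":0}]'
python3 - <<'E'
from h import *
import cv2
W=robot.camera("wrist");cv2.imwrite("pics/w4.png",W[:,:,::-1])
E
```

```text
t: 3.52
tcp_pos: [0.4806, 0.1371, 0.093]
ee_rot: [0.999, 0.039, -0.002, 0.001]
contact_force: [-4.4, -0.7, -2.3]
opening: 0.0
```

View pics/w4.png

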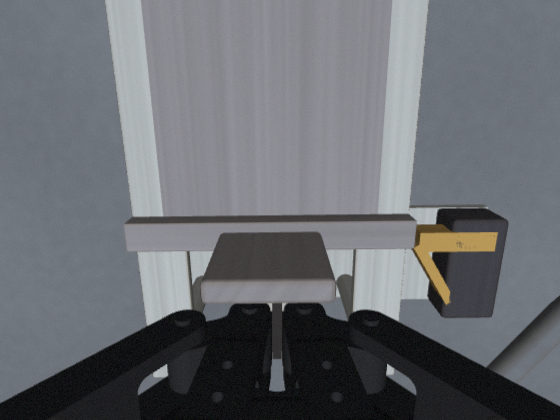

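The gate moves, and the bar is now riding on the catch at (415,235). I'll keep pushing in small steps.

```bash
python3 -m inch '[{"claw":0,"dx":0.5,"dy":0,"dz":-0.2,"spin":0},{"claw":0,"dx":1.0,"dy":0,"dz":-0.2,"spin":0},{"claw":0,"dx":1.4,"dy":0,"dz":-0.2,"spin":0},{"claw":0,"dx":1.7,"dy":0,"dz":-0.2,"spin":0},{"claw":0,"dx":1.7,"dy":0,"dz":-0.2,"spin":0}]'
python3 -m inch '[{"claw":0,"dx":0.3,"dy":0,"dz":0,"spin":0},{"claw":0,"dx":0.5,"dy":0,"dz":0,"spin":0},{"claw":0,"dx":0.5,"dy":0,"dz":0,"spin":0}]'
python3 - <<'E'
from h import *
import cv2
W=robot.camera("wrist");cv2.imwrite("pics/w5.png",W[:,:,::-1])
E
```

```text
t: 4.2
tcp_pos: [0.498, 0.1388, 0.0955]
ee_rot: [0.999, 0.039, -0.001, 0.0]
contact_force: [-4.0, -0.6, -2.3]
opening: -0.0004
t: 4.58
tcp_pos: [0.4985, 0.1387, 0.0952]
ee_rot: [0.999, 0.039, -0.005, 0.001]
contact_force: [-21.6, 0.4, 8.3]
opening: 0.0002
```

View pics/w5.png

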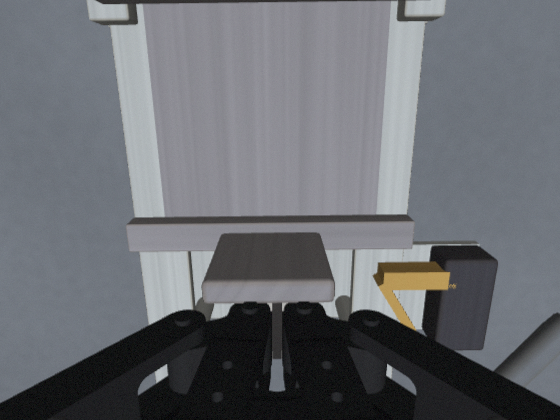

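The catch has sprung out behind the bar (nose at (376,275), the bar's outer edge at row 250). The force rose to 22 N with no further travel. One more small push will confirm the stop, and then I retreat.

```bash
python3 -m inch '[{"claw":0,"dx":0.2,"dy":0,"dz":0,"spin":0},{"claw":0,"dx":0.2,"dy":0,"dz":0,"spin":0}]'
python3 -m inch '[{"claw":0,"dx":-2,"dy":0,"dz":0,"spin":0},{"claw":0,"dx":-5,"dy":0,"dz":0,"spin":0},{"claw":0,"dx":-6,"dy":0,"dz":-5,"spin":0},{"claw":0,"dx":-10,"dy":0,"dz":-11,"spin":0},{"claw":0,"dx":-12,"dy":0,"dz":-15,"spin":0},{"claw":0,"dx":-12,"dy":0,"dz":-15,"spin":0},{"claw":0,"dx":-12,"dy":0,"dz":-15,"spin":0}]'
python3 - <<'E'
from h import *
import cv2
np.set_printoptions(precision=4,suppress=True)
W=robot.camera("wrist");cv2.imwrite("pics/w6.png",W[:,:,::-1])
W=robot.camera("side");cv2.imwrite("pics/s6.png",W[:,:,::-1])
cv2.imwrite("pics/s6z.png",cv2.resize(W[110:280,135:300,::-1],None,fx=3.5,fy=3.5,interpolation=cv2.INTER_CUBIC))
o=robot.get_obs();print(o['t'],o['tcp_pos'],o['contact_force'])
E
```

```text
t: 4.88
tcp_pos: [0.4985, 0.1386, 0.095]
ee_rot: [0.999, 0.039, -0.007, 0.001]
contact_force: [-29.0, 0.7, 13.2]
opening: -0.0001
t: 5.75
tcp_pos: [0.3868, 0.1309, 0.2469]
ee_rot: [0.999, 0.039, 0.001, -0.001]
contact_force: [0.2, -0.8, -0.8]
opening: 0.0
5.85 [0.3864 0.1304 0.2456] [ 0.1066 -0.4061 -0.171 ]
```

View pics/w6.png

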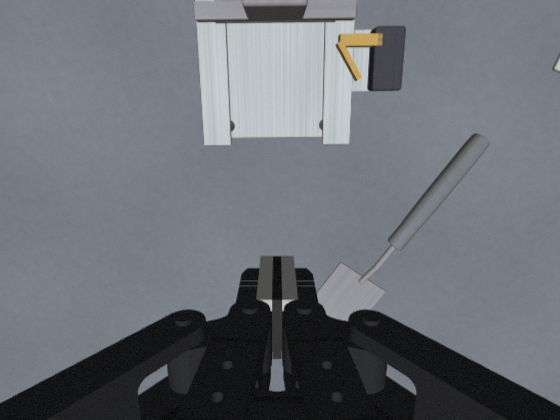

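View pics/s6.png

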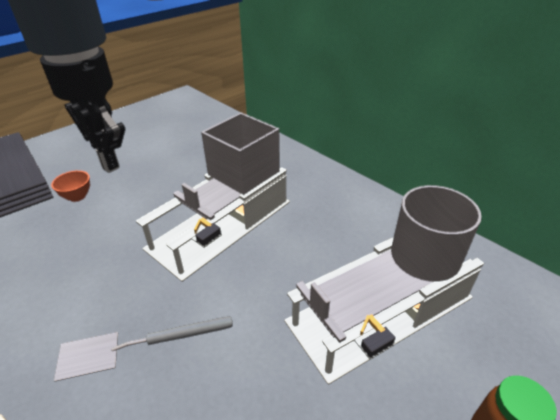

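View pics/s6z.png

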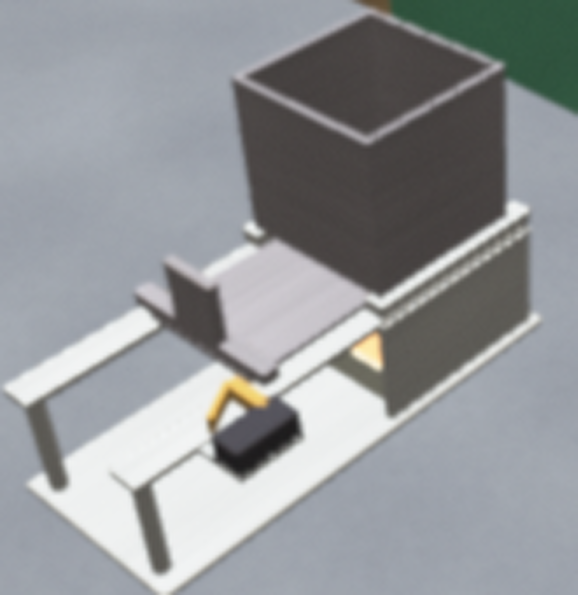

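The gate stays home with the bolt sprung out behind the bar at zoomed pixel (230,385). The round dispenser's gate hasn't moved (tab still at (320,300)), and the arm is clear. I'm handing in.

```bash
python3 -c "
from station import robot
robot.close_job()"
```

```text
the job is handed in; nothing more can be done
```

The square hopper's gate is shut and latched, and I have handed the job in. I pushed the centre of its tab with the closed fingers until it reached its stop.

- **At the stop:** the force rose from about 4 N to 29 N with no more travel. The tab face ended near x ≈ 0.51, as predicted.
- **After backing off:** the wrist and side views show the brass bolt sprung out behind the cross bar and the gate still home.
- **Round gate:** it still stands open and was not touched.
- **Robot:** the arm was clear of everything, with contact force near 0. The clock read 5.85 s at the last check.

**Disagreements and faults:**
- The side view put the tab about 5 mm lower in y than the top view. The wrist view agreed with the top view, so I used that.
- One move was refused because its rows lacked "spin". I repeated it, and nothing had moved in between.

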